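# Give out an orange token from the sprung sample dispenser

## Task

Hand out a printed sample at the 3D-printing stand: pull the orange knob of the orange token dispenser straight out to its stop, so that the orange token drops into the dispenser's tray, then let the sprung slide go all the way back home. Leave the blue dispenser's slide alone.

Things in the scene. Friction and masses are not known exactly. Their poses are not given: they have to be found in the camera images.
- orange_slide (a joint): how far the orange dispenser's grey slide is out, m: 0 home, 0.060 at the stop, a rubber bumper at either end (4 N per mm). A spring draws it home (3 N at home, 8 N at the stop); let go, it runs back by itself, damped. The token drops once it is out by about 0.050.
- orange_knob (a point): grip centre of the orange upright knob on the slide, 58 mm above the table; 20 mm along x, 26 mm across, top 20 mm above and tongue 25 mm below this point. x points from knob to magazine, z up; pull level to -x. Yaw within 0.4 rad of the world's; fixed to the table. The orange open-topped magazine (51 mm square, top 68 mm above table) is centred 80 mm away in +x when home.
- orange_token_center (a point): centre of the loose orange token, a disc 36 mm across, 10 mm thick. It starts flat in the slide's pocket in the magazine, 25 mm above the table; at the stop it drops into the shallow tray (4 mm floor, lip top 16 mm above the table) under the tongue, ending about 9 mm above the table between knob and magazine.
- blue_slide (a joint): the same slide on the second dispenser, which has blue knob, magazine and token; m, 0 is home. To be left home.
Things that resemble listed ones, but are neither listed nor needed, are in the scene too. Of the things shaped like the part that bears orange_token_center, the orange one is meant.

How it is judged:
On the way:
1. the orange slide is pulled out to its stop (within 10 mm) (value of joint orange_slide above 0.05 m), for 0.2 s.
At the end, for the whole second after the job is handed in: the orange slide is home (within 10 mm) and the orange token lies in the orange dispenser's tray: at least 38 mm below the knob point, -20 to 65 mm from it along x and within 40 mm sideways (value of joint orange_slide below 0.01 m and z of orange_token_center in the frame of orange_knob below -0.038 m and x of orange_token_center in the frame of orange_knob between -0.02 and 0.065 m and y of orange_token_center in the frame of orange_knob between -0.04 and 0.04 m); the robot touches nothing.
It fails at once if the blue dispenser's slide is pulled out by more than 15 mm (value of joint blue_slide above 0.015 m).
It also fails if it takes over 30 s, if anything falls off the work surface, if the arm or the gripper's body presses on something with over 40 N, if the wrist force passes 120 N, or if a joint passes its speed limit or range.

## Robot

A 6-joint arm with a two-finger parallel gripper is mounted at the origin on the work surface. World frame = base frame: x ahead of the robot, y to its left, z up, the work surface at z = 0. Lengths are in m, angles in rad, forces in N, time in s.
With the tool pointing down it reaches from about 0.375 to 0.9 m from the base axis. Payload 3.1 kg.
Tool frame: the origin (TCP) lies on the centre line of the jaws, within the pads' length; the fingertips stand manip.finger_overhang ahead of it and the grasp point (between the pads) lies 11 mm behind it (manip.finger_overhang is the distance from the TCP to the fingertips, in m); y points along the fingers, z is the direction in which the jaws open and shut, and the axes are right-handed (so a half turn about y gives the same grasp; the last joint's range is limited). The gripper opens to 85 mm and grips with 20 to 120 N. Pads are 22 mm wide; open, the fingers measure 114 mm over their backs; the gripper's body (76 mm by 85 mm) begins 54 mm behind the grasp point. The pads swing forward as they close: fully open they stand 13 mm farther back than shut.
Start: joints at [0.978, 0.527, 1.433, -0, 1.181, -0.178], TCP at [0.252, 0.572, 0.239] pointing down, gripper open.
Joint ranges: [-3.08, 3.08], [-0.75, 2.2], [0.22, 2.44], [-1.43, 4.57], [0, 2.65], [-2.85, 2.85]. Speed limits (rad/s): [2.79, 2.79, 3.14, 3.14, 3.14, 3.14].

## Interface

Orientations are given as a unit quaternion [x, y, z, w].
In Python, from station import manip gives the robot as it stands.
- The arm moves only by the tool send_rows, never from a script. Its argument "plan" is a list of rows, each an object with "linear": the shift along the tool's x, y, z in units of 30 mm (1.0 is 30 mm), a list of three; "roll": the turn about the tool's y in units of 6 degrees (1.0 is 6 degrees). In form: [{"linear": [tx, ty, tz], "roll": roll}, ...]. A call has exactly 5 rows; each row shifts and turns the commanded pose from where the row before left it, along the tool's axes as they then stand; what a row does not reach is not made up. A row lasts 1/8 s, in which the tool goes at most 62.5 mm and 10.7 degrees, less where a joint would pass 70% of its speed; a pose out of reach is approached as far as the arm can. A call is refused whole if a number of a shift passes 1 or a number of a turn 1, either way. A call with a gripper value outside its range is refused whole. "claw" is the finger opening in mm, from 0 to 85.4, set as the call begins (left out, the last holds). The fingers move at their own pace and stop on an object; "force" is the grip in N (left out, the last holds). Time passes only in rows, so rows that do not move let the fingers close, or fill a call up. It gives the time, the measured TCP pose, the force and the opening at its end, in the units of the state.
- manip.sense(): the state, without advancing time (a new reading comes with each control period).
- manip.snapshot(name): name is "scene" or "top" or "wrist"; returns the picture (480x640x3 uint8, blue, green, red); there is no depth.
- manip.get_calibration(name): a dict with "fovy" (degrees; the focal length in pixels is half the picture's height over the tangent of half this angle, whatever the lens; pixels are square), "cx", "cy" (the principal point, pixels), "cam_to_world" (4x4, takes a point from camera to world coordinates); the wrist camera has in their place "tool_from_camera" (4x4, takes a point from camera to tool coordinates, whose origin is the TCP and whose axes are the tool frame's). Camera axes: x right, y down, z forward; pixel columns grow to the right and rows downward; lengths in m; the calibration is good to about 2 mm. The wrist camera is an equidistant fisheye: a pixel r from the principal point sees the ray r / f radians off the axis. A picture is of the moment at which its call begins: read the wrist's pose just before it. get_calibration takes no time and is no camera call.
- manip.sign_off(): hands the job in, once; it reports no verdict.
Trained networks look in the newest picture that a camera, given by its name, has taken for a name from the list of things; names that differ only in an ending like _2 or _b are one class to them, and where a whole thing is asked for, a point or a joint stands for the part that bears it (a point fixed in the world has none). Each returns a list of dicts, best first, with "p" (0 to 1); they miss things now and then, are a little off and sometimes report something else, mostly with a low value. They report only what shows in the picture. A call takes as long as a camera call. They do not tell look-alikes from the thing itself.
- manip.look_for(camera, query): "extent" ([left, top, right, bottom] in pixels, round what is visible of it).
The state is a dict: "t": time; "q": joint angles; "qd": joint speeds; "tau": joint torques, N m; "tcp_pos": TCP position; "tool_rot": TCP orientation; "force": force on the tool from outside, world axes, zero at the start; "ft_torque": the same for the moment, N m; "finger_gap": opening from 0.0 (shut) to 1.0 (fully open).
Only numpy, scipy, OpenCV 4.12 (cv2) and the standard library are available. Lean on these libraries where they do the work, as an engineer would, in place of code of your own. Each camera call takes 0.05 s, during which the arm holds its last target.

## Working session

There is one attempt and no reset: what is moved stays moved. The work goes in short steps, Python scripts to look and compute and a tool call to move; the robot and the scene stay as the last step left them, time stands still between calls to the robot, and variables do not carry over. Pictures are saved under pics/ and viewed, and the job is handed in when it is done.

Besides the shell and the picture viewer there is one more tool, called after "Emit:" in YAML: its name, and indented under it one key for each argument. send_rows: Moves the arm, as the interface text tells. Its arguments: {"type":"object","properties":{"plan":{"type":"array"},"claw":{"type":"number"},"force":{"type":"number"}},"required":["plan"]}

```bash
mkdir -p pics; ls
python3 - <<'E'
from station import manip
import cv2,numpy as np
np.set_printoptions(precision=4,suppress=True)
s=manip.sense();print(s); print(manip.finger_overhang)
for n in("scene","top"):
    im=manip.snapshot(n);cv2.imwrite(f"pics/{n}0.png",im)
    c=manip.get_calibration(n);print(n,c)
    for q in("orange_knob","orange_slide","orange_token_center"):
        print(q,[(np.round(d["extent"]),round(d["p"],2)) for d in manip.look_for(n,q)])
print(manip.get_calibration("wrist"))
E
```

```text
pics
{'t': 0.0, 'q': array([ 0.9775,  0.5285,  1.4339, -0.    ,  1.1814, -0.1785]), 'qd': array([-0.0016,  0.    ,  0.0008,  0.0007, -0.0006,  0.0011]), 'tau': array([ -0.0001, -44.236 , -17.8025,  -0.0002,   0.0082,  -0.    ]), 'tcp_pos': array([0.2515, 0.5714, 0.2383]), 'tool_rot': array([ 0.6927, -0.1459,  0.1453, -0.6912]), 'force': array([0.677 , 0.0511, 0.4762]), 'ft_torque': array([ 0.0253, -0.0111, -0.0107]), 'finger_gap': 1.0007142152565038}
0.008
scene {'fovy': 47.87872057866487, 'cx': 323.61106840210937, 'cy': 239.56871177072318, 'cam_to_world': array([[-0.909 ,  0.3415, -0.239 ,  0.8346],
       [ 0.4167,  0.7588, -0.5005,  0.3879],
       [ 0.0105, -0.5546, -0.8321,  0.7457],
       [ 0.    ,  0.    ,  0.    ,  1.    ]])}
orange_knob [(array([274., 146., 346., 178.]), 0.65)]
orange_slide [(array([274., 144., 340., 177.]), 0.89)]
orange_token_center [(array([207., 210., 232., 230.]), 0.86), (array([272., 216., 295., 241.]), 0.78), (array([196., 177., 219., 194.]), 0.77)]
top {'fovy': 44.353115720963146, 'cx': 324.4173411427247, 'cy': 242.0695187258205, 'cam_to_world': array([[-0.0276, -0.9901,  0.1379,  0.4991],
       [-0.9995,  0.0292,  0.0098, -0.007 ],
       [-0.0137, -0.1376, -0.9904,  0.9393],
       [ 0.    ,  0.    ,  0.    ,  1.    ]])}
orange_knob [(array([429., 223., 470., 298.]), 0.62)]
orange_slide [(array([430., 222., 472., 297.]), 0.7)]
orange_token_center [(array([442., 227., 466., 251.]), 0.62), (array([468., 148., 488., 169.]), 0.59), (array([420., 143., 440., 169.]), 0.59)]
{'fovy': 65.70646984690485, 'cx': 319.2157508728127, 'cy': 237.62698668676035, 'tool_from_camera': array([[ 0.0008,  0.9654,  0.2607, -0.0656],
       [-0.0007, -0.2607,  0.9654, -0.1346],
       [ 1.    , -0.001 ,  0.0005, -0.0005],
       [ 0.    ,  0.    ,  0.    ,  1.    ]])}
```

View pics/scene0.png

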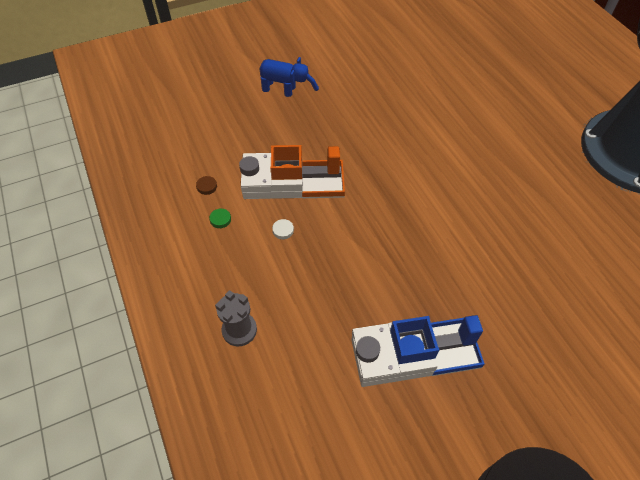

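View pics/top0.png

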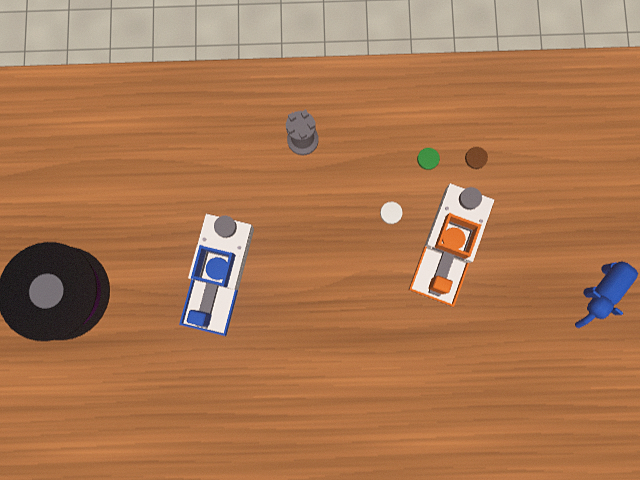

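Run:
```python
import cv2
a=cv2.imread("pics/scene0.png")[120:260,170:370];cv2.imwrite("pics/sc.png",cv2.resize(a,None,fx=4,fy=4,interpolation=cv2.INTER_CUBIC))
a=cv2.imread("pics/top0.png")[130:310,400:560];cv2.imwrite("pics/tc.png",cv2.resize(a,None,fx=3.3,fy=3.3,interpolation=cv2.INTER_CUBIC))
```

```text
(no output)
```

View pics/sc.png

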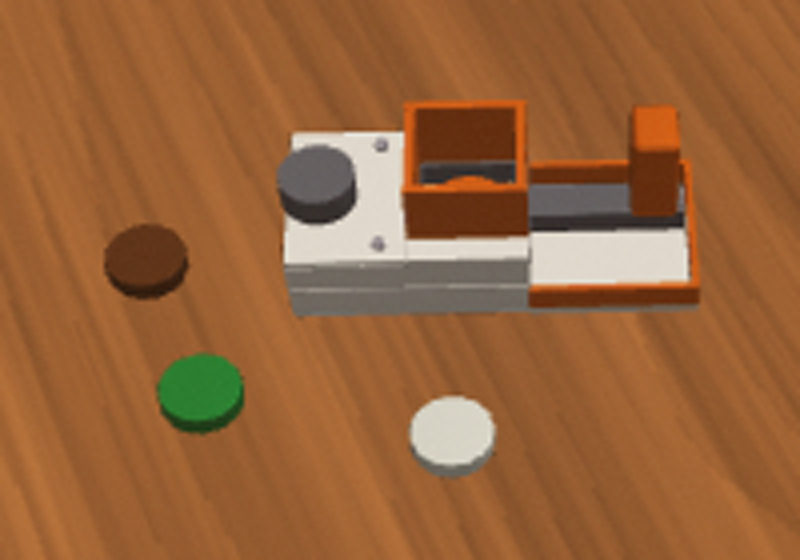

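View pics/tc.png

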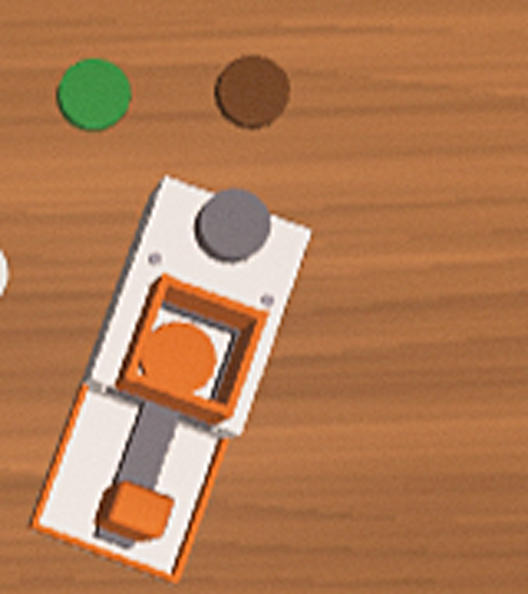

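```bash
cat > h.py <<'E'
import numpy as np
def proj(c,P):
    T=np.linalg.inv(c["cam_to_world"]);p=np.atleast_2d(P)@T[:3,:3].T+T[:3,3]
    f=240/np.tan(np.radians(c["fovy"])/2)
    return p[:,:2]/p[:,2:]*f+[c["cx"],c["cy"]]
E
python3 - <<'E'
from station import manip
import cv2,numpy as np
from h import *
from scipy.optimize import least_squares
ct,cs=manip.get_calibration("top"),manip.get_calibration("scene")
tm=np.array([(162,275),(268,312),(230,423),(118,388)])/3.3+[400,130]
sm=np.array([(404,101),(527,101),(527,187),(403,187)])/4+[170,120]
sk=np.array([(635,106),(678,107),(680,152),(633,148)])/4+[170,120]
tt=np.array([(184,357)])/3.3+[400,130]
# local offsets, knob frame. ordering: far-left(+y)?, 
def model(p):
    x,y,a=p;R=np.array([[np.cos(a),-np.sin(a)],[np.sin(a),np.cos(a)]])
    W=lambda L,z:np.c_[np.array(L,float)@R.T+[x,y],np.full(len(L),z)]
    h=.0255
    m=lambda s:W([(80+0,0)],0) 
    M=lambda S:W([(.08+a*h,b*h) for a,b in S],.068)
    K=lambda S:W([(a*.01,b*.013) for a,b in S],.078)
    return M,K,W
ot=[(1,1),(1,-1),(-1,-1),(-1,1)]      # top: left=+y, up=+x
os_=[(1,-1),(-1,-1),(-1,1),(1,1)]     # scene: left=+x, up=-y
def res(p,d=0):
    M,K,W=model(p)
    return np.r_[(proj(ct,M(ot))-tm).ravel(),(proj(cs,M(os_))-sm).ravel(),(proj(cs,K(os_))-sk).ravel()]
r=least_squares(res,[.45,-.17,-.2],loss="soft_l1")
print(r.x,np.round(res(r.x).reshape(-1,2),1))
M,K,W=model(r.x)
im=cv2.imread("pics/top0.png")
b=[proj(ct,M(ot)),proj(ct,K(ot))]
im=cv2.resize(im[130:310,400:560],None,fx=3.3,fy=3.3)
for q in b: cv2.polylines(im,[np.int32((q-[400,130])*3.3)],True,(255,255,0),1)
cv2.imwrite("pics/fit.png",im)
print(np.linalg.norm(r.x[:2]))
E
```

```text
[ 0.55297901 -0.16639999 -0.42204685] [[-0.2 -0.8]
 [-0.3  0.8]
 [-0.9 -1.5]
 [ 0.9 -3.9]
 [ 1.1 -0.8]
 [ 0.3 -0.7]
 [-0.2  0.4]
 [-0.1  0.4]
 [-0.5 -0.7]
 [ 0.7 -0.9]
 [ 0.6 -0.6]
 [ 0.2  0.4]]
0.5774727191226194
```

View pics/fit.png

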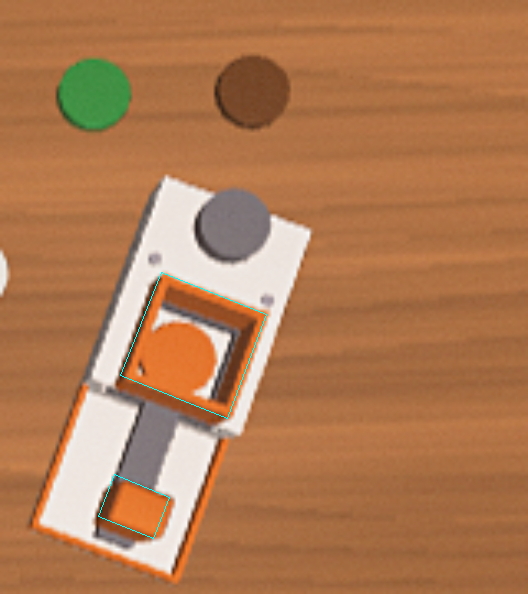

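```bash
cat > go.py <<'E'
import sys,numpy as np
from station import manip
from scipy.spatial.transform import Rotation as R
np.set_printoptions(precision=3,suppress=True)
s=manip.sense();M=R.from_quat(s["tool_rot"]).as_matrix()
print("t",s["t"],"tcp",s["tcp_pos"],"F",s["force"],"gap",s["finger_gap"],"q",s["q"]);print(M)
tgt=np.array([float(v) for v in sys.argv[1:4]]);yaw=float(sys.argv[4])
zd=np.array([-np.sin(yaw),np.cos(yaw),0])
# signed angle about tool y taking tool z to +-zd
for sg in(1,-1):
    v=M.T@(sg*zd); a=np.arctan2(v[0],v[2])
    M2=M@R.from_rotvec([0,a,0]).as_matrix()
    print("roll units",np.degrees(a)/6,"shift units now",M.T@(tgt-s["tcp_pos"])/.03,"after roll",M2.T@(tgt-s["tcp_pos"])/.03)
E
python3 go.py .553 -.166 .15 -.40
```

```text
t 0.4 tcp [0.252 0.572 0.239] F [0.602 0.106 0.061] gap 1.0002166056679445 q [ 0.977  0.528  1.433  0.     1.181 -0.179]
[[ 0.915 -0.     0.403]
 [-0.403 -0.     0.915]
 [-0.    -1.    -0.   ]]
roll units -0.14137259687075315 shift units now [ 19.102   2.976 -18.464] after roll [ 18.827   2.976 -18.745]
roll units 29.858627403129248 shift units now [ 19.102   2.976 -18.464] after roll [-18.827   2.976  18.745]
```

Emit:
send_rows:
  plan:
    - {"linear": [0.95, 0, -0.94], "roll": -0.14}
    - {"linear": [0.95, 0, -0.94], "roll": 0}
    - {"linear": [0.95, 0, -0.94], "roll": 0}
    - {"linear": [0.95, 0, -0.94], "roll": 0}
    - {"linear": [0.95, 0, -0.94], "roll": 0}
  claw: 70
  force: 60

```text
t: 1.02
tcp_pos: [0.3281, 0.3853, 0.2396]
tool_rot: [-0.693, 0.14, -0.141, 0.693]
force: [0.6, -0.7, 0.5]
finger_gap: 0.816
```

Emit:
send_rows:
  plan:
    - {"linear": [0.95, 0, -0.94], "roll": 0}
    - {"linear": [0.95, 0, -0.94], "roll": 0}
    - {"linear": [0.95, 0, -0.94], "roll": 0}
    - {"linear": [0.95, 0, -0.94], "roll": 0}
    - {"linear": [0.95, 0, -0.94], "roll": 0}

```text
t: 1.65
tcp_pos: [0.4045, 0.1999, 0.2396]
tool_rot: [-0.693, 0.14, -0.141, 0.693]
force: [0.1, -0.0, 0.4]
finger_gap: 0.822
```

Emit:
send_rows:
  plan:
    - {"linear": [0.95, 0, -0.94], "roll": 0}
    - {"linear": [0.95, 0, -0.94], "roll": 0}
    - {"linear": [0.95, 0, -0.94], "roll": 0}
    - {"linear": [0.95, 0, -0.94], "roll": 0}
    - {"linear": [0.95, 0, -0.94], "roll": 0}

```text
t: 2.28
tcp_pos: [0.4808, 0.0143, 0.2395]
tool_rot: [-0.693, 0.14, -0.141, 0.693]
force: [1.3, -0.3, 0.2]
finger_gap: 0.821
```

Emit:
send_rows:
  plan:
    - {"linear": [0.95, 0.2, -0.94], "roll": 0}
    - {"linear": [0.95, 0.2, -0.94], "roll": 0}
    - {"linear": [0.95, 0.2, -0.94], "roll": 0}
    - {"linear": [0.6, 0.2, -0.94], "roll": 0}
    - {"linear": [0, 0, 0], "roll": 0}

```text
t: 2.9
tcp_pos: [0.5322, -0.1308, 0.2149]
tool_rot: [0.693, -0.142, 0.142, -0.693]
force: [0.4, 0.8, 0.8]
finger_gap: 0.819
```

```bash
python3 go.py .553 -.166 .15 -.40
python3 - <<'E'
from station import manip
import cv2,numpy as np
im=manip.snapshot("wrist");cv2.imwrite("pics/w1.png",im)
for q in("orange_knob","orange_token_center"):
  print(q,[(np.round(d["extent"]),round(d["p"],2)) for d in manip.look_for("wrist",q)])
E
```

```text
t 2.9 tcp [ 0.532 -0.131  0.215] F [0.394 0.834 0.772] gap 0.8187138973628617 q [-0.445  0.455  1.653 -0.     1.032 -1.612]
[[ 0.92   0.     0.393]
 [-0.393 -0.     0.92 ]
 [ 0.    -1.    -0.   ]]
roll units -0.03264124286732125 shift units now [ 1.098  2.164 -0.805] after roll [ 1.095  2.164 -0.809]
roll units 29.967358757132676 shift units now [ 1.098  2.164 -0.805] after roll [-1.095  2.164  0.809]
orange_knob [(array([267., 237., 324., 353.]), 0.74)]
orange_token_center [(array([275., 330., 311., 343.]), 0.85), (array([375., 304., 409., 339.]), 0.69), (array([265., 233., 322., 354.]), 0.31)]
```

View pics/w1.png

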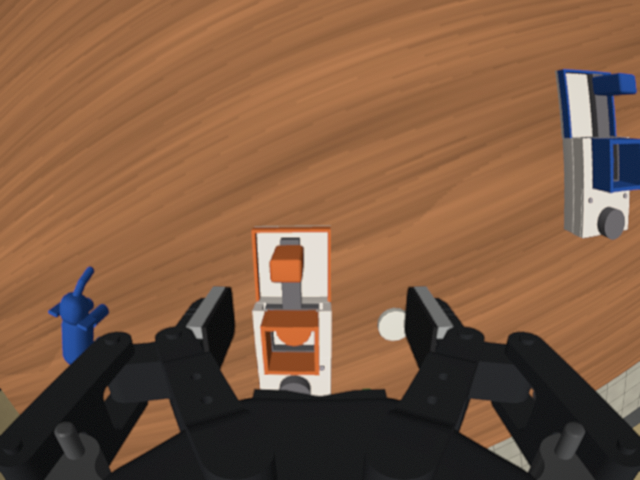

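```bash
cat > w.py <<'E'
import numpy as np
from station import manip
from scipy.spatial.transform import Rotation as R
def wproj(s,P):
    c=manip.get_calibration("wrist");T=np.array(c["tool_from_camera"])
    p=(np.atleast_2d(P)-s["tcp_pos"])@R.from_quat(s["tool_rot"]).as_matrix()
    p=(p-T[:3,3])@T[:3,:3]
    f=240/np.tan(np.radians(c["fovy"])/2)
    rr=np.linalg.norm(p[:,:2],axis=1);th=np.arctan2(rr,p[:,2])
    return p[:,:2]/rr[:,None]*(f*th)[:,None]+[c["cx"],c["cy"]]
def box(x,y,a,cx,hx,hy,z):
    L=np.array([(cx+i*hx,j*hy) for i,j in[(1,1),(1,-1),(-1,-1),(-1,1)]])
    return np.c_[L@np.array([[np.cos(a),np.sin(a)],[-np.sin(a),np.cos(a)]])+[x,y],np.full(4,z)]
E
python3 - <<'E'
from w import *
import cv2
s=manip.sense()
im=cv2.imread("pics/w1.png")[220:400,230:350];im=cv2.resize(im,None,fx=4,fy=4,interpolation=cv2.INTER_CUBIC)[:600]
raw=im.copy()
for a,c in((-.42,(255,255,0)),(-.40,(0,255,0))):
    for b in(box(.553,-.1664,a,0,.01,.013,.078),box(.553,-.1664,a,.08,.0255,.0255,.068)):
        q=wproj(s,b);cv2.polylines(im,[np.int32((q-[230,220]+.5)*4)],True,c,1)
cv2.imwrite("pics/w1f.png",np.hstack([raw,im])[:, :960])
im=cv2.imread("pics/w1f.png");cv2.imwrite("pics/w1f.png",cv2.resize(im,(800,500)))
E
```

```text
(no output)
```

View pics/w1f.png

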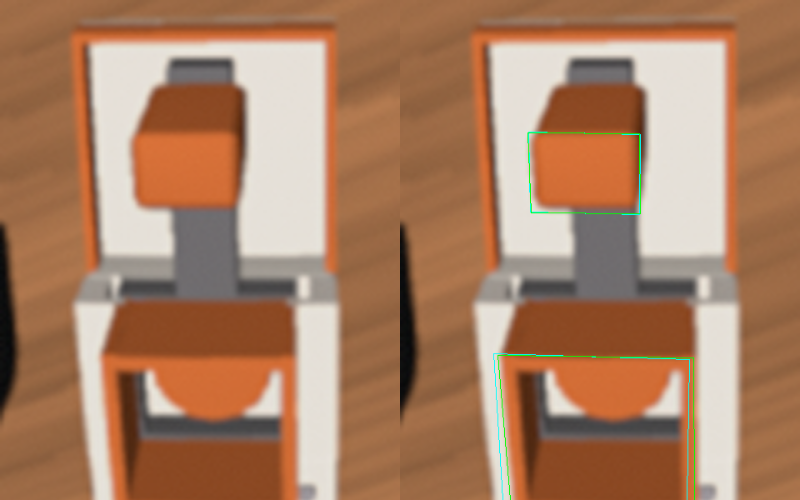

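Emit:
send_rows:
  plan:
    - {"linear": [0.55, 0.6, -0.4], "roll": 0}
    - {"linear": [0.55, 0.6, -0.41], "roll": 0}
    - {"linear": [0, 0.9, 0], "roll": 0}
    - {"linear": [0, 0.9, 0], "roll": 0}
    - {"linear": [0, 0, 0], "roll": 0}

```text
t: 3.68
tcp_pos: [0.551, -0.1617, 0.1238]
tool_rot: [-0.693, 0.142, -0.138, 0.694]
force: [-0.3, 0.9, 0.2]
finger_gap: 0.823
```

```bash
python3 go.py .553 -.166 .048 -.395
```

```text
t 3.675 tcp [ 0.551 -0.162  0.124] F [-0.296  0.925  0.19 ] gap 0.8225505173292093 q [-0.48   0.618  1.658  0.     0.87  -1.652]
[[ 0.922 -0.004  0.388]
 [-0.388  0.003  0.922]
 [-0.005 -1.     0.001]]
roll units -0.03431194770725199 shift units now [ 0.131  2.528 -0.108] after roll [ 0.131  2.528 -0.108]
roll units 29.96568805229275 shift units now [ 0.131  2.528 -0.108] after roll [-0.131  2.528  0.108]
```

Emit:
send_rows:
  plan:
    - {"linear": [0.05, 0.7, -0.05], "roll": 0}
    - {"linear": [0.05, 0.7, -0.05], "roll": 0}
    - {"linear": [0, 0.7, 0], "roll": 0}
    - {"linear": [0, 0.4, 0], "roll": 0}
    - {"linear": [0, 0, 0], "roll": 0}

```text
t: 4.3
tcp_pos: [0.5542, -0.1673, 0.0505]
tool_rot: [-0.693, 0.14, -0.14, 0.693]
force: [-0.0, 0.5, -0.3]
finger_gap: 0.822
```

```bash
python3 go.py .553 -.166 .048 -.395
python3 - <<'E'
from station import manip
import cv2
im=manip.snapshot("wrist");cv2.imwrite("pics/w2.png",im)
E
```

```text
t 4.3 tcp [ 0.554 -0.167  0.051] F [-0.043  0.531 -0.312] gap 0.8222796226201283 q [-0.486  0.739  1.683  0.     0.72  -1.657]
[[ 0.921 -0.     0.389]
 [-0.389  0.     0.921]
 [-0.    -1.     0.   ]]
roll units -0.042893676433075796 shift units now [-0.053  0.084  0.023] after roll [-0.053  0.084  0.023]
roll units 29.957106323566922 shift units now [-0.053  0.084  0.023] after roll [ 0.053  0.084 -0.023]
```

View pics/w2.png

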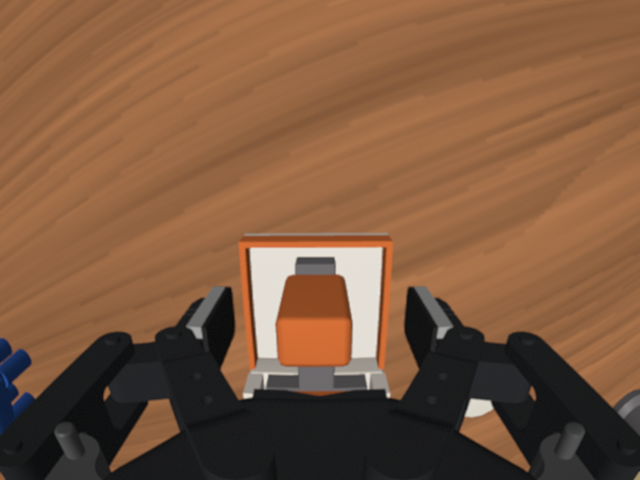

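The knob (top at about (314,341)) is centred between the jaws, which stand at columns 215 and 425. I'll close on it.

Emit:
send_rows:
  plan:
    - {"linear": [0, 0.08, 0], "roll": 0}
    - {"linear": [0, 0, 0], "roll": 0}
    - {"linear": [0, 0, 0], "roll": 0}
    - {"linear": [0, 0, 0], "roll": 0}
    - {"linear": [0, 0, 0], "roll": 0}
  claw: 10
  force: 60

```text
t: 4.97
tcp_pos: [0.5539, -0.1689, 0.0487]
tool_rot: [0.694, -0.14, 0.14, -0.692]
force: [-3.1, -3.3, 4.4]
finger_gap: 0.295
```

Emit:
send_rows:
  plan:
    - {"linear": [-0.4, 0, 0], "roll": 0}
    - {"linear": [-0.4, 0, 0], "roll": 0}
    - {"linear": [-0.4, 0, 0], "roll": 0}
    - {"linear": [-0.4, 0, 0], "roll": 0}
    - {"linear": [-0.35, 0, 0], "roll": 0}

```text
t: 5.6
tcp_pos: [0.5045, -0.1483, 0.0486]
tool_rot: [0.695, -0.136, 0.144, -0.692]
force: [6.2, -7.8, -4.4]
finger_gap: 0.295
```

Emit:
send_rows:
  plan:
    - {"linear": [-0.05, 0, 0], "roll": 0}
    - {"linear": [0, 0, 0], "roll": 0}
    - {"linear": [0, 0, 0], "roll": 0}
    - {"linear": [0, 0, 0], "roll": 0}
    - {"linear": [0, 0, 0], "roll": 0}

```text
t: 6.22
tcp_pos: [0.503, -0.1476, 0.0486]
tool_rot: [0.695, -0.137, 0.144, -0.692]
force: [4.7, -7.0, -1.8]
finger_gap: 0.296
```

Run:
```python
from station import manip
import cv2,numpy as np
s=manip.sense();print(s["tcp_pos"],s["force"],s["finger_gap"],np.linalg.norm(s["tcp_pos"][:2]-[.5539,-.1689]))
a=manip.snapshot("scene")[100:250,170:370];b=manip.snapshot("wrist")
cv2.imwrite("pics/p.png",np.vstack([cv2.resize(a,(400,300)),cv2.resize(b,(400,300))]))
```

```text
[ 0.50300697 -0.14763675  0.04863138] [ 4.72012898 -6.96654261 -1.8386864 ] 0.295572209622948 0.05515638105293452
```

View pics/p.png

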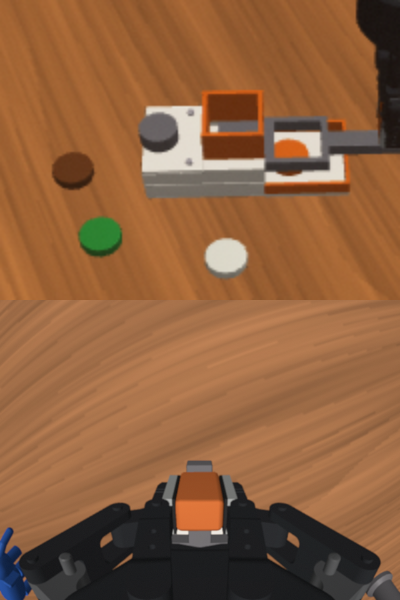

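The token has dropped and shows in the tray at about (290,150) in the crop. The slide is out about 55 mm, so I'll pull the last few millimetres to the stop.

Emit:
send_rows:
  plan:
    - {"linear": [-0.1, 0, 0], "roll": 0}
    - {"linear": [-0.08, 0, 0], "roll": 0}
    - {"linear": [0, 0, 0], "roll": 0}
    - {"linear": [0, 0, 0], "roll": 0}
    - {"linear": [0, 0, 0], "roll": 0}

```text
t: 6.95
tcp_pos: [0.4985, -0.1458, 0.0486]
tool_rot: [0.695, -0.136, 0.144, -0.691]
force: [5.6, -7.1, -2.9]
finger_gap: 0.293
```

```bash
python3 go.py .5539 -.1689 .0486 -.395
```

```text
t 6.95 tcp [ 0.499 -0.146  0.049] F [ 5.564 -7.149 -2.921] gap 0.29347063445288146 q [-0.499  0.697  1.845 -0.002  0.587 -1.669]
[[ 0.921  0.01   0.389]
 [-0.389 -0.006  0.921]
 [ 0.012 -1.    -0.002]]
roll units -0.040890365451848154 shift units now [1.999 0.024 0.008] after roll [ 1.999  0.024 -0.001]
roll units 29.959109634548152 shift units now [1.999 0.024 0.008] after roll [-1.999  0.024  0.001]
```

It is 60 mm out. I'll guide it back, then open.

Emit:
send_rows:
  plan:
    - {"linear": [0.4, 0, 0], "roll": 0}
    - {"linear": [0.4, 0, 0], "roll": 0}
    - {"linear": [0.4, 0, 0], "roll": 0}
    - {"linear": [0.4, 0, 0], "roll": 0}
    - {"linear": [0.2, 0, 0], "roll": 0}

```text
t: 7.58
tcp_pos: [0.5461, -0.1656, 0.0487]
tool_rot: [0.694, -0.138, 0.142, -0.692]
force: [1.6, -6.5, 2.6]
finger_gap: 0.298
```

Emit:
send_rows:
  plan:
    - {"linear": [0, 0, 0], "roll": 0}
    - {"linear": [0, 0, 0], "roll": 0}
    - {"linear": [0, 0, 0], "roll": 0}
    - {"linear": [0, 0, 0], "roll": 0}
    - {"linear": [0, 0, 0], "roll": 0}
  claw: 70

```text
t: 8.2
tcp_pos: [0.5435, -0.1631, 0.0479]
tool_rot: [-0.693, 0.141, -0.14, 0.693]
force: [0.3, 0.1, -0.1]
finger_gap: 0.818
```

```bash
python3 go.py .5539 -.1689 .0486 -.395;  python3 - <<'E'
from station import manip
import cv2
im=manip.snapshot("wrist");cv2.imwrite("pics/w3.png",im)
E
```

```text
t 8.2 tcp [ 0.544 -0.163  0.048] F [ 0.285  0.128 -0.072] gap 0.8181766009043215 q [-0.488  0.734  1.714  0.     0.694 -1.659]
[[ 0.921 -0.     0.39 ]
 [-0.39   0.     0.921]
 [-0.    -1.     0.   ]]
roll units -0.04880270621204013 shift units now [ 0.394 -0.025 -0.043] after roll [ 0.394 -0.025 -0.045]
roll units 29.95119729378796 shift units now [ 0.394 -0.025 -0.043] after roll [-0.394 -0.025  0.045]
```

View pics/w3.png

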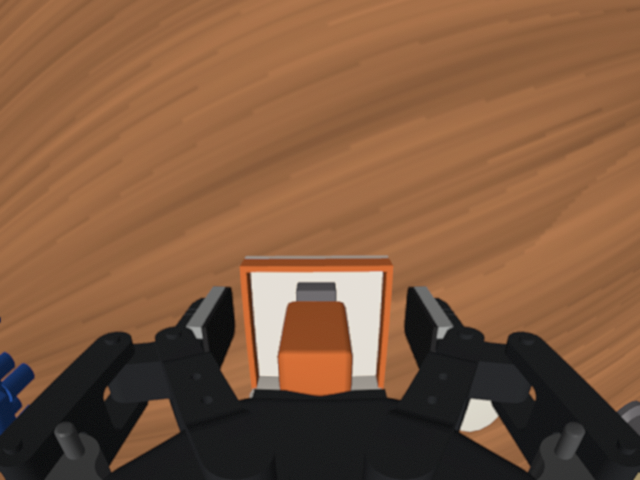

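The knob, at about (315,350), has run ahead of the pads and both jaws are clear of it. I'll lift straight up and off to the side for a check.

Emit:
send_rows:
  plan:
    - {"linear": [0, -0.9, 0], "roll": 0}
    - {"linear": [0, -0.9, 0], "roll": 0}
    - {"linear": [0, -0.9, 0], "roll": 0}
    - {"linear": [0, -0.9, 0], "roll": 0}
    - {"linear": [0, -0.9, 0], "roll": 0}

```text
t: 8.88
tcp_pos: [0.5434, -0.1632, 0.1838]
tool_rot: [-0.693, 0.141, -0.14, 0.693]
force: [0.2, -0.3, -0.5]
finger_gap: 0.822
```

Emit:
send_rows:
  plan:
    - {"linear": [-0.5, -0.3, 0.9], "roll": 0}
    - {"linear": [-0.5, -0.3, 0.9], "roll": 0}
    - {"linear": [-0.5, 0, 0.9], "roll": 0}
    - {"linear": [-0.4, 0, 0.9], "roll": 0}
    - {"linear": [0, 0, 0], "roll": 0}

```text
t: 9.5
tcp_pos: [0.5325, -0.0398, 0.2009]
tool_rot: [-0.693, 0.14, -0.139, 0.693]
force: [-0.4, 0.2, -0.0]
finger_gap: 0.819
```

Run:
```python
from station import manip
import cv2,numpy as np
from h import *; from w import box
a=manip.snapshot("scene");b=manip.snapshot("top");s=manip.sense();print(s["t"],s["force"],s["tcp_pos"])
print([(np.round(d["extent"]),round(d["p"],2)) for d in manip.look_for("top","orange_token_center")])
q=proj(manip.get_calibration("scene"),box(.553,-.1664,-.4,0,.01,.013,.078))
a2=cv2.resize(a[120:220,220:370],(800,533),interpolation=cv2.INTER_CUBIC)
cv2.polylines(a2,[np.int32((q-[220,120]+.5)*5.333)],True,(255,255,0),1)
cv2.imwrite("pics/f1.png",a2);cv2.imwrite("pics/f2.png",b)
```

```text
9.6 [-0.11628186 -0.77962619 -0.33906185] [ 0.53335305 -0.04178444  0.20098329]
[(array([415., 146., 438., 168.]), 0.94), (array([381., 205., 403., 221.]), 0.78), (array([466., 147., 488., 170.]), 0.61)]
```

View pics/f1.png

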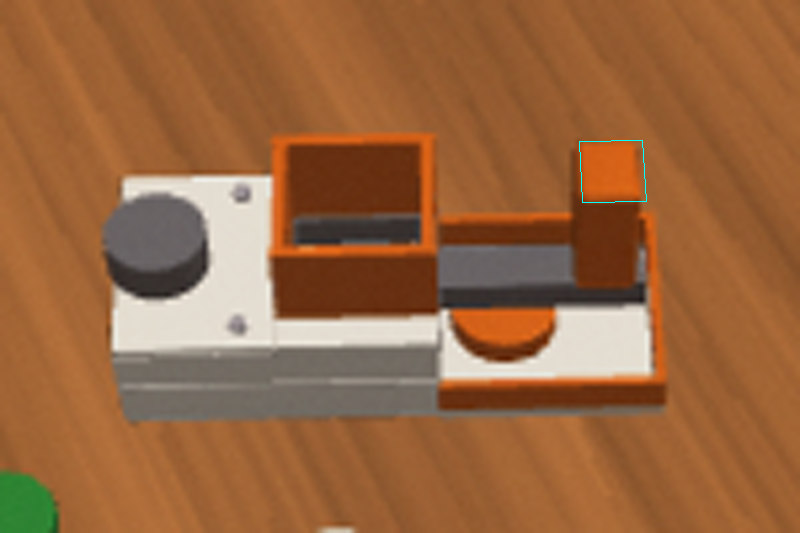

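View pics/f2.png

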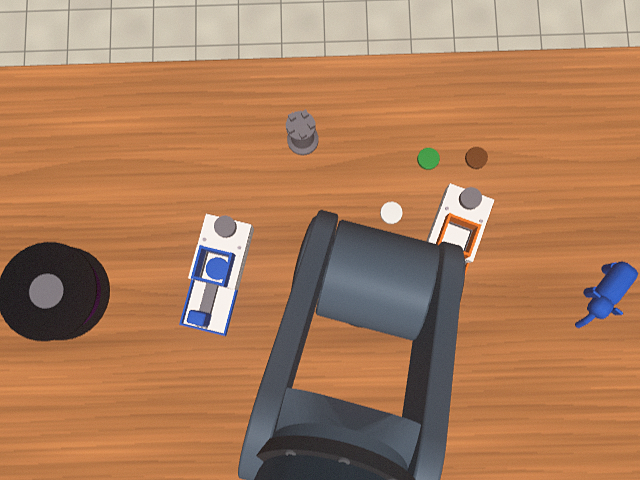

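The slide is home: its knob top falls inside the predicted home outline. The token lies in the tray, at about (503,333) in the crop. The blue slide hasn't moved and the arm is clear.

```bash
python3 -c "
from station import manip
print(manip.sign_off())"
```

```text
the job is handed in; nothing more can be done
None
```

I pulled the orange knob out to its stop and the orange token dropped into the tray. I then guided the slide most of the way back and let it go, and the spring took it home. I handed the job in at about 9.6 s of the 30 s; no verdict was reported.

- **Pull:** the gripper travelled 60 mm out and held there. Before that it had stood about 0.6 s at 55 mm. The wrist force read about 9 N.
- **Home position:** in the last scene picture, the knob's top sits on the outline predicted for home, to within a millimetre or two.
- **Token:** it lies in the tray between knob and magazine, and the magazine is empty. I judged this from the scene picture only. The arm hid the tray from the top camera, and the network's token reports there were the green, white and brown discs.
- **Blue dispenser:** it looked unchanged in the top picture.
- **Arm:** it was clear of everything, with less than 1 N at the wrist.

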